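Clamp the blank and hold the marking machine's feed lever level

TASK

Take the sprung hand clamp off its stand and clip it over the top edge of the marking machine's fence so that its jaws pinch the loose metal blank against the fence, then let go of it. Then press the machine's sprung feed lever down until it is level, with the top of its paddle flush with the top of the index post beside it, never pushing it down to its stop, and finish while holding it there: do not release the lever at the end. Leave the spanner, the jar and the steel stub alone.

Things in the scene. Friction and masses are not known exactly. Their poses are not given: they have to be found in the camera images.
- clamp_mid (a point): Sprung hand clamp like a large clothes peg, dark sheet steel, loose, about 90 g, 26 mm wide along x. Point: middle of its pivot pin, which runs along x. z points up to the two handles (ends 52 mm above the pin), -z to the two jaws (tips 45 mm below it, rubber pads 8 mm high), which face each other along y. The frame belongs to one half, so it turns by half the jaw angle.
- clamp_grip (a point): Point midway between the clamp's handles, 37 mm above the pin, between their rubber grips (26 to 52 mm above the pin). Outer faces here 46 mm apart along y at the start, 52 mm at the ends, narrowing downward. Squeezing here along y opens the jaws: 10 N to start, 14 N when fully squeezed, the grips then parallel and 31 mm apart.
- clamp_jaw (a joint): Jaw angle of the clamp in rad: 0 at the start (pads 8 mm apart), -0.16 pads touching, 0.42 fully open at its stop (pads 26 mm apart). When let go, the spring shuts the jaws with about 9 N. The clamp starts clipped on the stand's plate, handles up, jaw tips 20 mm below the plate's top edge.
- stand_top (a point): Fixed stand for the clamp: dark foot 90 x 100 x 14 mm with an upright steel plate 8 mm thick (along y), 50 mm wide (along x). This point is the middle of the plate's top edge, 60 mm above the bench; z up.
- stand: The clamp's stand; origin under the middle of its foot, on the bench; same axes as stand_top.
- marker: Marking machine, fixed: green base 150 (x) x 350 (y) x 20 mm; origin under its middle, on the bench, z up. Fence at the +y end; sliding head in the middle (top 95 mm up, never reaches the blank); cheeks (top 115 mm) with the lever's pivot at y = 0, 100 mm up; lever reaching to -y. Index post: square, 12 mm, at x = 62, y = -150 mm, top 107 mm up.
- fence_top (a point): Middle of the top edge of the fence on the side where the blank stands, 82 mm above the bench. Axes as marker. The fence is a fixed upright steel plate 90 mm wide (x) and 5 mm thick, from here to +y; the blank stands against it on the -y side, so that both together are 8 mm thick, centred 1 mm to the +y side of this point.
- fence: The fence as a part of the machine; its origin and axes coincide with marker.
- blank_mid (a point): Loose bare metal blank, 60 mm (x) x 3 mm (y) x 62 mm (z), about 85 g, standing upright against the fence in a slot 4 mm wide and 12 mm deep; its top is level with the fence's top. This point is its centre.
- blank: The same blank; origin at the middle of its lower edge.
- lever (a joint): Feed lever angle in rad: 0 at rest, raised 0.44 rad (25 degrees); grows as its paddle is pressed down; 0.44 is level; 0.64 is its hard stop. A spring always pushes it back up: at the paddle about 5 N at rest, 7.6 N at level.
- lever_pad (a point): Middle of the top face of the lever's black paddle, 70 mm (x) x 44 mm (y), 14 mm thick, 150 mm from the pivot axis (which lies along the machine's x at y = 0, 100 mm above the bench). At rest it is about 170 mm above the bench, at level 107 mm. Axes turn with the lever, but are those of marker at rest.
- spanner: Bystander: steel spanner lying on the bench, 160 mm long.
- jar: Bystander: small glass jar with a steel lid, 56 mm across, 70 mm high; origin under its middle.
- stub: Bystander: steel bar stub standing, 40 mm across, 50 mm high; origin under its middle.
Not all that is in view belongs to the job. Leave any orange look-alike of the stand alone. Leave any green look-alike of the part that bears clamp_mid alone.

How it is judged:
By the outcome, as a careful person would: the job done as asked, in the order asked, and still so for the second after the job is handed in, while the arm keeps its last pose, push and grip.
It also fails if it takes over 51 s, if anything falls off the work surface, if the arm or the gripper's body presses on something with over 40 N, if the wrist force passes 120 N, or if a joint passes its speed limit or range.

ROBOT

A 6-joint arm with a two-finger parallel gripper is mounted at the origin on the work surface. World frame = base frame: x ahead of the robot, y to its left, z up, the work surface at z = 0. Lengths are in m, angles in rad, forces in N, time in s.
With the tool pointing down it reaches from about 0.375 to 0.975 m from the base axis. Payload 3.8 kg.
Tool frame: the origin (TCP) lies at the very end of the fingers, on their centre line; the grasp point (between the pads) lies 19 mm behind it; z points along the fingers, y is the direction in which the jaws open and shut (so a half turn about z gives the same grasp; the last joint's range is limited). The gripper opens to 85 mm and grips with 20 to 120 N. Pads are 22 mm wide; open, the fingers measure 114 mm over their backs; the gripper's body (76 mm by 85 mm) begins 54 mm behind the grasp point. The pads swing forward as they close: fully open they stand 13 mm farther back than shut.
Start: joints at [-1.192, 0.264, 1.604, -0, 1.274, -0.037], TCP at [0.273, -0.617, 0.231] pointing down, gripper open.
Joint ranges: [-2.63, 2.63], [-0.94, 2.18], [0.31, 2.57], [-1.31, 4.45], [0, 2.66], [-2.55, 2.55]. Speed limits (rad/s): [2.57, 2.57, 3.14, 3.14, 3.14, 3.14].

INTERFACE

Orientations are given as a rotation vector (axis times angle).
In Python, from workcell import status, read_camera, camera_info, order gives the robot as it stands.
- The arm moves only by the tool move_arm, never from a script. Its argument "deltas" is a list of rows, each a list of 3 entries, a list of its own where there are three numbers: the turn, a rotation vector about the world's x, y, z as a fraction of full scale, then the shift along the world's x, y, z as a fraction of full scale, then the closure, from -1 (fully open) to 1 (shut), so that 0 is half open. A call has 1 to 20 rows; each row is the pose to reach, as a shift and turn from the pose commanded when the call began; what a row does not reach only later rows make up. Full scale, the value 1, is 0.1 m for a shift and pi/2 rad for a turn. A row lasts 1/8 s, in which the tool goes at most 62.5 mm and 10.7 degrees, less where a joint would pass 70% of its speed; a pose out of reach is approached as far as the arm can. A call with a number of a shift or a turn outside -1 to 1 is refused whole. A call with a gripper value outside its range is refused whole. The fingers move at their own pace and stop on an object; "grip_force" is the grip in N (left out, the last holds). Time passes only in rows, so rows that repeat a pose let the fingers close. It gives the time, the measured TCP pose, the force and the opening at its end, in the units of the state.
- status.read_state(): the state, without advancing time (a new reading comes with each control period).
- read_camera(name): name is "scene" or "top" or "wrist"; returns (picture, depth): 384x512x3 uint8, red, green, blue; 384x512 float32, m along the optical axis (not along the pixel's ray), 0 where there is no reading.
- camera_info(name): a dict with "K" (3x3 intrinsics, pixels), "R" (3x3) and "t" (3): a world point X has camera coordinates R X + t. Camera axes: x right, y down, z forward; pixel columns grow to the right and rows downward; lengths in m; the calibration is good to about 2 mm. A picture is of the moment at which its call begins: read the wrist's pose just before it. camera_info takes no time and is no camera call; for the wrist camera it gives the pose at the moment of the call.
- order.finish_job(): hands the job in, once; it reports no verdict.
The state is a dict: "time": time; "q": joint angles; "joint_vel": joint speeds; "joint_torque": joint torques, N m; "tool_pos": TCP position; "tcp_rot": TCP orientation; "wrist_force": force on the tool from outside, world axes, zero at the start; "torque": the same for the moment, N m; "width": opening from 0.0 (shut) to 1.0 (fully open).
Only numpy, scipy, OpenCV 4.12 (cv2) and the standard library are available. Lean on these libraries where they do the work, as an engineer would, in place of code of your own. Each camera call takes 0.05 s, during which the arm holds its last target. There are 200 camera calls.

## Working session

There is one attempt and no reset: what is moved stays moved. The work goes in short steps, Python scripts to look and compute and a tool call to move; the robot and the scene stay as the last step left them, time stands still between calls to the robot, and variables do not carry over. Pictures are saved under pics/ and viewed, about 8 in all and at most 12, crops included, and the job is handed in when it is done.

Besides the shell and the picture viewer there is one more tool, called after "Call:" by a JSON object that holds its "name" and its "arguments". move_arm: Moves the arm, as the interface text tells. Its arguments: {"type":"object","properties":{"deltas":{"type":"array","items":{"type":"array"}},"grip_force":{"type":"number"}},"required":["deltas"]}

```bash
ls; mkdir -p pics
cat > h.py <<'E'
import numpy as np, cv2
from workcell import status, read_camera, camera_info, order
from scipy.spatial.transform import Rotation as R_
def snap(n):
    ci=camera_info(n); im,d=read_camera(n); return im,d,ci
def cloud(d,ci):
    K,R,t=[np.array(ci[k],float) for k in("K","R","t")]
    v,u=np.mgrid[:d.shape[0],:d.shape[1]]
    P=np.stack([(u-K[0,2])/K[0,0]*d,(v-K[1,2])/K[1,1]*d,d],-1)
    return (P-t)@R
def proj(X,ci):
    K,R,t=[np.array(ci[k],float) for k in("K","R","t")]
    p=(np.atleast_2d(X)@R.T+t)@K.T; return p[:,:2]/p[:,2:]
def save(n,im): cv2.imwrite("pics/"+n,im[...,::-1])
E
python3 - <<'E'
from h import *
for n in("scene","top"):
    im,d,ci=snap(n); np.savez(n+".npz",im=im,d=d,**{k:ci[k] for k in("K","R","t")}); save(n+".png",im)
    print(n,ci)
print(status.read_state())
E
```

```text
pics
scene {'K': array([[403.22766605,   0.        , 251.1187422 ],
       [  0.        , 403.22766605, 192.52249412],
       [  0.        ,   0.        ,   1.        ]]), 'R': array([[ 0.42431253,  0.90550816,  0.00372184],
       [ 0.63832336, -0.29619194, -0.71050238],
       [-0.64226332,  0.3038508 , -0.70368496]]), 't': array([-0.388713  , -0.22243537,  1.49514684])}
top {'K': array([[380.77238583,   0.        , 257.65289503],
       [  0.        , 380.77238583, 189.05238257],
       [  0.        ,   0.        ,   1.        ]]), 'R': array([[-0.02309709, -0.99946071, -0.02334134],
       [-0.99276922,  0.02568092, -0.11725943],
       [ 0.11779562,  0.02046421, -0.99282698]]), 't': array([0.18614504, 0.58983745, 1.01957397])}
{'time': 0.1, 'q': array([-1.19192105e+00,  2.64713123e-01,  1.60526589e+00,  6.51993897e-06,
        1.27368735e+00, -3.68885231e-02]), 'joint_vel': array([-0.00121474, -0.00265325, -0.00024898,  0.00050999,  0.00144019,
        0.00016681]), 'joint_torque': array([ 5.03392221e-04, -5.16706502e+01, -3.68589342e+01, -9.32055627e-05,
        6.28494963e-03, -7.96155291e-06]), 'tool_pos': array([ 0.27238439, -0.61686946,  0.23004736]), 'tcp_rot': array([-3.07195504e+00, -6.47961690e-01,  5.44278500e-04]), 'wrist_force': array([0.31949594, 0.27091353, 0.05443183]), 'torque': array([ 0.01127265,  0.01067387, -0.02561079]), 'width': 0.997236369131016}
```

View pics/scene.png

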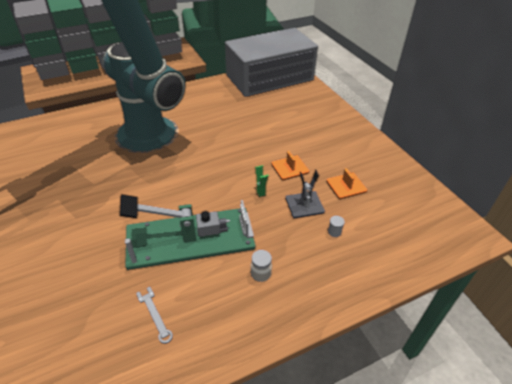

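View pics/top.png

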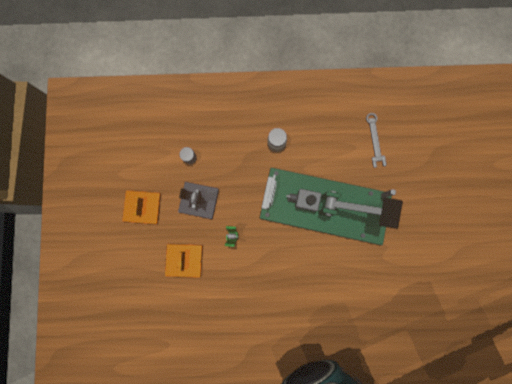

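Scene: the dark clamp on the dark stand is at (305,193) scene / (198,200) top. Two orange stands (290,165), (347,185) and a green clamp at (261,180) are look-alikes to leave alone. The green machine has its fence at (246,220) and its lever paddle at (130,206). Next I measure with depth clouds.

Run:
```python
from h import *
def ld(n):
    z=np.load(n+".npz"); return z["im"],z["d"],z
im,d,ci=ld("top"); P=cloud(d,ci); hsv=cv2.cvtColor(im,cv2.COLOR_RGB2HSV)
v,u=np.mgrid[:384,:512]
def rect(m,name):
    X=P[m&(d>0)]; r=cv2.minAreaRect(X[:,:2].astype(np.float32)); print(name,m.sum(),"c",r[0],"size",r[1],"ang",r[2],"z",np.median(X[:,2])); return X
g=(hsv[...,0]>60)&(hsv[...,0]<90)&(hsv[...,1]>80)&(u>255)&(u<410)&(v>160)&(v<250)
rect(g&(abs(P[...,2]-.02)<.008),"base")
f=(hsv[...,1]<90)&(u>170)&(u<225)&(v>175)&(v<225)
rect(f&(abs(P[...,2]-.014)<.006),"foot")
X=rect(f&(P[...,2]>.05),"clamp"); print(np.percentile(X[:,2],[5,50,95]))
# machine upper parts
m=(u>255)&(u<285)&(v>165)&(v<220)&(P[...,2]>.07); rect(m,"fence")
m=(u>375)&(u<410)&(v>190)&(v<235)&(P[...,2]>.14)&(hsv[...,2]<70); rect(m,"paddle")
im2,d2,c2=ld("scene"); P2=cloud(d2,c2); h2=cv2.cvtColor(im2,cv2.COLOR_RGB2HSV); v,u=np.mgrid[:384,:512]
P=P2;d=d2
m=(h2[...,0]>60)&(h2[...,0]<90)&(h2[...,1]>80)&(u>115)&(u<260)&(v>195)&(v<270)&(abs(P[...,2]-.02)<.008); rect(m,"base2")
m=(h2[...,1]<90)&(u>280)&(u<328)&(v>165)&(v<220)
rect(m&(abs(P[...,2]-.014)<.006),"foot2"); rect(m&(P[...,2]>.07),"clamp2")
a=cv2.resize(im[165:265,115:275],None,fx=5,fy=5,interpolation=cv2.INTER_CUBIC); 
b=cv2.resize(im2[140:230,240:380],(800,514),interpolation=cv2.INTER_CUBIC)
save("b.png",b)
```

```text
base 2158 c (0.5450549125671387, -0.0163222998380661) size (0.340859591960907, 0.1422145813703537) ang 76.21199798583984 z 0.019128127364002476
foot 817 c (0.5699436664581299, 0.34247705340385437) size (0.0997624322772026, 0.08820954710245132) ang 76.62728881835938 z 0.01331618127398894
clamp 179 c (0.5687357783317566, 0.34002289175987244) size (0.04462374001741409, 0.04944981634616852) ang 75.00352478027344 z 0.08987119543640906
[0.05782964 0.0898712  0.13616577]
fence 101 c (0.5810741186141968, 0.13520944118499756) size (0.008269638754427433, 0.08953625708818436) ang 76.32273864746094 z 0.08112775783225554
paddle 524 c (0.5130966305732727, -0.14599984884262085) size (0.03985147550702095, 0.0694916844367981) ang 76.68887329101562 z 0.16950848427639964
base2 3618 c (0.5483397245407104, -0.018864139914512634) size (0.33868512511253357, 0.15009239315986633) ang 76.93539428710938 z 0.018941848553957304
foot2 603 c (0.5711972117424011, 0.3409063518047333) size (0.09938286244869232, 0.09123324602842331) ang 76.94298553466797 z 0.013152926218989799
clamp2 138 c (0.5723837018013, 0.3392132818698883) size (0.045852262526750565, 0.03077268972992897) ang 74.80968475341797 z 0.09204517922675018
```

View pics/b.png

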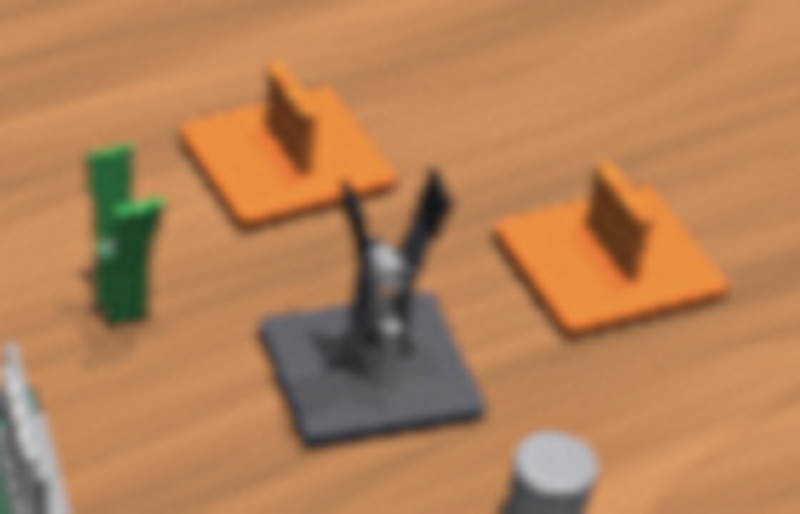

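The dark clamp on the dark foot (crop about (390,270)) is the one meant: it is dark steel and clipped on the dark stand. The green clamp at (120,240) and the two orange stands are decoys. The stand and machine both have yaw of about -13.4°. I'll move over the clamp for a wrist view.

Call:
{"name": "move_arm", "arguments": {"deltas": [[[0, 0, 0.08], [0.15, 0.48, 0.5], -1], [[0, 0, 0.159], [0.3, 0.957, 0.5], -1]]}}

```text
time: 0.35
tool_pos: [0.3033, -0.5229, 0.284]
tcp_rot: [2.964, 1.028, 0.001]
wrist_force: [1.2, 1.3, -0.0]
width: 0.999
```

Call:
{"name": "move_arm", "arguments": {"deltas": [[[0, 0, 0.08], [0.15, 0.48, 0], -1], [[0, 0, 0.159], [0.3, 0.957, 0], -1]]}}

```text
time: 0.6
tool_pos: [0.3328, -0.4243, 0.281]
tcp_rot: [-2.815, -1.393, -0.0]
wrist_force: [0.6, 0.4, 0.6]
width: 1.0
```

Call:
{"name": "move_arm", "arguments": {"deltas": [[[0, 0, 0.08], [0.15, 0.48, 0], -1], [[0, 0, 0.159], [0.3, 0.957, 0], -1]]}}

```text
time: 0.85
tool_pos: [0.3627, -0.3286, 0.2808]
tcp_rot: [-2.62, -1.733, -0.0]
wrist_force: [0.6, 0.7, 0.4]
width: 1.0
```

Call:
{"name": "move_arm", "arguments": {"deltas": [[[0, 0, 0.08], [0.15, 0.48, 0], -1], [[0, 0, 0.159], [0.3, 0.957, 0], -1]]}}

```text
time: 1.1
tool_pos: [0.3926, -0.233, 0.2809]
tcp_rot: [-2.384, -2.046, -0.0]
wrist_force: [0.8, -0.0, -0.5]
width: 0.997
```

Call:
{"name": "move_arm", "arguments": {"deltas": [[[0, 0, 0.08], [0.15, 0.48, 0], -1], [[0, 0, 0.159], [0.3, 0.957, 0], -1]]}}

```text
time: 1.35
tool_pos: [0.4226, -0.1373, 0.2809]
tcp_rot: [-2.11, -2.327, -0.0]
wrist_force: [-0.2, -0.1, 0.8]
width: 0.999
```

Call:
{"name": "move_arm", "arguments": {"deltas": [[[0, 0, 0.08], [0.15, 0.48, 0], -1], [[0, 0, 0.159], [0.3, 0.957, 0], -1]]}}

```text
time: 1.6
tool_pos: [0.4526, -0.0416, 0.281]
tcp_rot: [-1.804, -2.572, 0.0]
wrist_force: [1.5, -1.3, 0.5]
width: 0.998
```

Call:
{"name": "move_arm", "arguments": {"deltas": [[[0, 0, 0.08], [0.15, 0.48, 0], -1], [[0, 0, 0.159], [0.3, 0.957, 0], -1]]}}

```text
time: 1.85
tool_pos: [0.4826, 0.0541, 0.281]
tcp_rot: [-1.469, -2.777, 0.0]
wrist_force: [0.9, -0.8, -0.1]
width: 1.0
```

Call:
{"name": "move_arm", "arguments": {"deltas": [[[0, 0, 0.08], [0.15, 0.48, 0], -1], [[0, 0, 0.159], [0.3, 0.957, 0], -1]]}}

```text
time: 2.1
tool_pos: [0.5126, 0.1498, 0.2808]
tcp_rot: [-1.111, -2.938, 0.001]
wrist_force: [1.1, -0.2, 0.3]
width: 0.998
```

Call:
{"name": "move_arm", "arguments": {"deltas": [[[0, 0, 0.08], [0.15, 0.48, 0], -1], [[0, 0, 0.159], [0.3, 0.957, 0], -1]]}}

```text
time: 2.35
tool_pos: [0.5426, 0.2454, 0.2807]
tcp_rot: [-0.737, -3.053, 0.001]
wrist_force: [0.4, -0.4, 0.1]
width: 1.0
```

Call:
{"name": "move_arm", "arguments": {"deltas": [[[0, 0, 0.08], [0.15, 0.48, 0], -1], [[0, 0, 0.159], [0.3, 0.957, 0], -1], [[0, 0, 0.159], [0.3, 0.957, 0], -1], [[0, 0, 0.159], [0.3, 0.957, 0], -1]]}}

```text
time: 2.85
tool_pos: [0.5721, 0.339, 0.2804]
tcp_rot: [-0.358, -3.12, 0.003]
wrist_force: [-0.4, 0.5, 0.1]
width: 1.002
```

Run:
```python
from h import *
s=status.read_state(); im,d,ci=snap("wrist"); save("w1.png",im); np.savez("w1.npz",im=im,d=d,**{k:ci[k] for k in("K","R","t")})
print(s["tool_pos"],s["tcp_rot"],s["q"]); print("cam",-np.array(ci["R"]).T@ci["t"], ci["K"][0])
M=R_.from_rotvec(s["tcp_rot"]).as_matrix(); print(M, np.degrees(np.arctan2(M[1,1],M[0,1])))
```

```text
[0.57213841 0.33904632 0.28037181] [-3.58086443e-01 -3.11979416e+00  2.54251147e-03] [ 4.97805676e-01  2.21837474e-01  1.56579911e+00 -5.83544803e-04
  1.35596223e+00 -8.44308124e-01]
cam [0.49763787 0.35696119 0.42323446] [314.11679704   0.         255.02189639]
[[-0.97399339  0.22657151 -0.0014904 ]
 [ 0.22657364  0.97399294 -0.00145885]
 [ 0.00112111 -0.0017586  -0.99999783]] 76.90467337190233
```

View pics/w1.png

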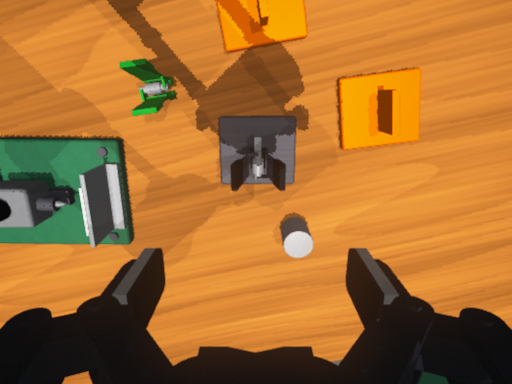

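The wrist view shows the clamp handles at (238,172) and (278,172) on the dark foot (258,150). The fence with the blank is at (105,205), with the stub below at (296,236). I'll measure the handles and the fence top from this depth image.

Run:
```python
from h import *
z=np.load("w1.npz"); im,d=z["im"],z["d"]; P=cloud(d,z); v,u=np.mgrid[:384,:512]
ey=np.array([np.cos(np.radians(76.7)),np.sin(np.radians(76.7))]); ex=np.array([ey[1],-ey[0]])
def rep(m,n,o):
    X=P[m&(d>0)]; q=X[:,:2]-o; a=q@ex*1e3; b=q@ey*1e3; r=cv2.minAreaRect(X[:,:2].astype(np.float32))
    print(n,len(X),"x'",np.percentile(a,[2,50,98]).round(1),"y'",np.percentile(b,[2,50,98]).round(1),"z",np.percentile(X[:,2],[2,50,98]).round(4),"rect",np.round(r[0],4),np.round(r[1],4),round(r[2],1))
    return a,b,X
o=np.array([.57,.34]); w=(u>215)&(u<300)&(v>110)&(v<195)
rep(w&(abs(P[...,2]-.014)<.005),"foot",o)
rep(w&(P[...,2]>.127),"handle ends",o)
for s,n in((u<258,"L"),(u>=258,"R")): rep(w&s&(P[...,2]>.127),n,o)
rep(w&(P[...,2]>.05)&(P[...,2]<.1),"pin",o)
o=np.array([.58,.135]); w=(u>60)&(u<135)&(v>140)&(v<250)
rep(w&(abs(P[...,2]-.082)<.004),"fence top",o)
rep(w&(abs(P[...,2]-.02)<.004),"base",o)
# fence slices
m=w&(abs(P[...,2]-.082)<.004); a=(P[...,:2]-o)@ex*1e3; b=(P[...,:2]-o)@ey*1e3
for c in range(-45,50,10):
    k=m&(abs(a-c)<5); 
    if k.sum(): print(c,k.sum(),b[k].min().round(1),b[k].max().round(1))
```

```text
foot 3592 x' [-44.5 -15.5  42.3] y' [-45.7   0.4  50.8] z [0.0117 0.0139 0.0157] rect [0.5704 0.3426] [0.1003 0.0895] 76.9
handle ends 475 x' [-10.6   1.3  14.3] y' [-23.   20.5  28. ] z [0.1281 0.1363 0.1382] rect [0.5726 0.3418] [0.0516 0.0264] 77.8
L 237 x' [-10.4   0.9  14.3] y' [-23.1 -19.2 -15.9] z [0.1283 0.1365 0.1383] rect [0.5679 0.3204] [0.0074 0.0265] 76.2
R 238 x' [-10.8   1.4  14.1] y' [20.7 24.1 28.1] z [0.1279 0.1363 0.1381] rect [0.5775 0.3633] [0.0074 0.026 ] 78.5
pin 699 x' [-23.7  -2.1  16.1] y' [-10.    2.8  15.2] z [0.0582 0.0887 0.0995] rect [0.567 0.344] [0.0294 0.043 ] 82.6
fence top 583 x' [-40.7   0.9  44.4] y' [-3.5  2.   5. ] z [0.0783 0.0819 0.0835] rect [0.5826 0.1348] [0.0101 0.0902] 76.7
base 3539 x' [-68.8 -19.5  73.7] y' [-72.4 -39.4  19.2] z [0.0175 0.02   0.0231] rect [0.576  0.1059] [0.0988 0.1474] 75.9
-45 16 -0.1 5.0
-35 55 -1.5 5.3
-25 71 -3.5 5.1
-15 75 -4.2 5.0
-5 70 -3.5 5.0
5 71 -3.6 5.3
15 72 -4.0 5.5
25 65 -4.6 5.0
35 52 -3.3 5.5
45 36 -0.5 4.8
```

Call:
{"name": "move_arm", "arguments": {"deltas": [[[0, 0, 0], [0, 0.03, -0.3], -1], [[0, 0, 0], [0, 0.03, -0.6], -1], [[0, 0, 0], [0, 0.03, -0.9], -1], [[0, 0, 0], [0, 0.03, -0.9], -1]]}}

```text
time: 3.4
tool_pos: [0.5705, 0.3399, 0.1883]
tcp_rot: [-0.36, -3.116, 0.006]
wrist_force: [0.6, -0.0, -0.3]
width: 1.001
```

Call:
{"name": "move_arm", "arguments": {"deltas": [[[0, 0, 0], [0, 0, -0.2], -1], [[0, 0, 0], [0, 0, -0.4], -1], [[0, 0, 0], [0, 0, -0.6], -1], [[0, 0, 0], [0, 0, -0.75], -1], [[0, 0, 0], [0, 0, -0.89], -1], [[0, 0, 0], [0, 0, -0.89], -1], [[0, 0, 0], [0, 0, -0.89], -1]]}}

```text
time: 4.28
tool_pos: [0.5731, 0.3428, 0.1027]
tcp_rot: [0.358, 3.12, 0.001]
wrist_force: [0.3, -0.2, 0.3]
width: 0.998
```

Run:
```python
from h import *
im,d,ci=snap("wrist"); s=status.read_state(); print(s["tool_pos"],s["wrist_force"])
im2,_,_=snap("scene")
save("w2.png",np.hstack([cv2.resize(im,(400,300)),cv2.resize(im2[140:240,240:373],(400,300))]))
```

```text
[0.57326957 0.34291165 0.10311951] [-0.29489783  0.08624167  0.38281923]
```

View pics/w2.png

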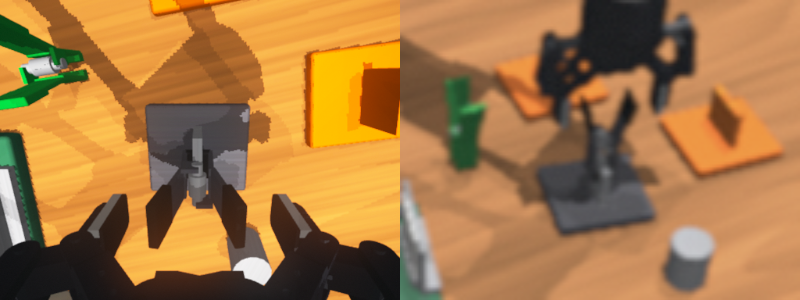

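Handles sit centred between the open fingers in the wrist half, at (155..245) between fingers (110) and (290). I'll trim by 1 mm and squeeze.

Call:
{"name": "move_arm", "arguments": {"deltas": [[[0, 0, 0], [-0.01, -0.01, -0.02], -1], [[0, 0, 0], [-0.01, -0.01, -0.02], 0], [[0, 0, 0], [-0.01, -0.01, -0.02], 1], [[0, 0, 0], [-0.01, -0.01, -0.02], 1], [[0, 0, 0], [-0.01, -0.01, -0.02], 1], [[0, 0, 0], [-0.01, -0.01, -0.02], 1], [[0, 0, 0], [-0.01, -0.01, -0.02], 1], [[0, 0, 0], [-0.01, -0.01, -0.02], 1]], "grip_force": 40}}

```text
time: 5.38
tool_pos: [0.5717, 0.3415, 0.1003]
tcp_rot: [-0.358, -3.121, 0.0]
wrist_force: [0.7, 0.2, -0.2]
width: 0.34
```

Run:
```python
from h import *
im,d,ci=snap("wrist"); s=status.read_state(); print(s["tool_pos"],s["wrist_force"],s["width"]*85)
im2,_,_=snap("scene")
save("w3.png",np.hstack([cv2.resize(im,(400,300)),cv2.resize(im2[140:240,240:373],(400,300))]))
```

```text
[0.57164715 0.34152845 0.10027564] [ 0.54036159 -0.81025437 -1.78011892] 28.50588701688327
```

View pics/w3.png

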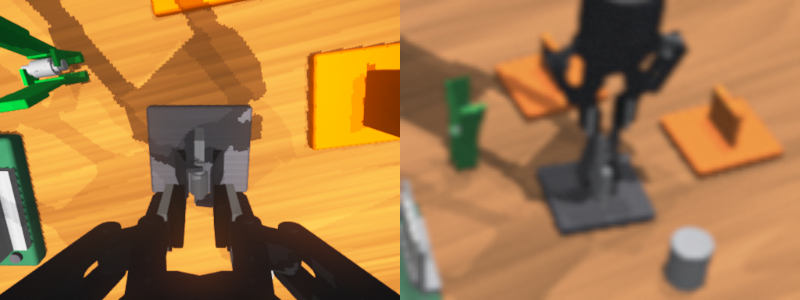

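The clamp is gripped and fully squeezed (28.5 mm). I'll lift it and carry it over the fence.

Call:
{"name": "move_arm", "arguments": {"deltas": [[[0, 0, 0], [0, 0, 0.08], 1], [[0, 0, 0], [0, 0, 0.2], 1], [[0, 0, 0], [0, 0, 0.35], 1], [[0, 0, 0], [0, 0, 0.5], 1], [[0, 0, 0], [0, 0, 0.65], 1], [[0, 0, 0], [0, 0, 0.8], 1], [[0, 0, 0], [0, 0, 0.92], 1], [[0, 0, 0], [0, 0, 1], 1], [[0, 0, 0], [0, 0, 1], 1]]}}

```text
time: 6.6
tool_pos: [0.572, 0.3417, 0.2011]
tcp_rot: [0.358, 3.12, 0.001]
wrist_force: [-0.0, -0.3, -1.0]
width: 0.337
```

Call:
{"name": "move_arm", "arguments": {"deltas": [[[0, 0, 0], [0.01, -0.1, 0], 1], [[0, 0, 0], [0.02, -0.3, 0], 1], [[0, 0, 0], [0.03, -0.5, 0], 1], [[0, 0, 0], [0.04, -0.75, 0], 1], [[0, 0, 0], [0.05, -1, 0], 1]]}}

```text
time: 7.22
tool_pos: [0.5766, 0.2392, 0.2003]
tcp_rot: [0.359, 3.121, -0.001]
wrist_force: [-1.0, -0.8, -0.9]
width: 0.338
```

Call:
{"name": "move_arm", "arguments": {"deltas": [[[0, 0, 0], [0.01, -0.25, 0], 1], [[0, 0, 0], [0.02, -0.5, 0], 1], [[0, 0, 0], [0.03, -0.75, 0], 1], [[0, 0, 0], [0.05, -0.95, 0], 1], [[0, 0, 0], [0.05, -1, 0], 1], [[0, 0, 0], [0.05, -1, 0], 1], [[0, 0, 0], [0.05, -1, 0], 1], [[0, 0, 0], [0.05, -1, 0], 1]]}}

```text
time: 8.22
tool_pos: [0.5816, 0.1423, 0.2002]
tcp_rot: [-0.356, -3.121, -0.0]
wrist_force: [-0.0, 0.2, -1.3]
width: 0.335
```

Run:
```python
from h import *
im,d,ci=snap("wrist"); s=status.read_state(); print(s["tool_pos"],s["tcp_rot"],s["wrist_force"],s["width"]*85)
np.savez("w4.npz",im=im,d=d,**{k:ci[k] for k in("K","R","t")})
im2,d2,c2=snap("scene"); np.savez("s4.npz",im=im2,d=d2,**{k:c2[k] for k in("K","R","t")})
save("w4.png",np.hstack([cv2.resize(im,(400,300)),cv2.resize(im2[140:290,100:300],(400,300))]))
P=cloud(d,ci); v,u=np.mgrid[:384,:512]
T=s["tool_pos"]; M=R_.from_rotvec(s["tcp_rot"]).as_matrix()
L=(P-T)@M
# clamp points in the tool frame
m=(abs(L[...,0])<.02)&(abs(L[...,1])<.03)&(d>0)
for z in np.arange(-.03,.07,.008):
    k=m&(abs(L[...,2]-z)<.004)
    if k.sum()>5: print(round(z,3),k.sum(),"y",np.percentile(L[k][:,1],[2,98]).round(4),"x",np.percentile(L[k][:,0],[2,98]).round(4),"u",u[k].min(),u[k].max(),"v",v[k].min(),v[k].max())
```

```text
[0.58157616 0.14226033 0.20021829] [-3.56044459e-01 -3.12126629e+00 -1.51164195e-04] [ 0.74797889 -0.54765121 -0.73465204] 28.560705665397904
-0.03 2381 y [-0.025   0.0259] x [-0.0127  0.0119] u 187 324 v 255 316
-0.022 869 y [-0.0265  0.0278] x [-0.0099  0.012 ] u 190 321 v 246 303
-0.014 726 y [-0.0264  0.0276] x [-0.0073  0.012 ] u 194 317 v 238 289
-0.006 370 y [-0.0247  0.0262] x [-0.0093  0.0119] u 199 313 v 232 283
0.002 171 y [-0.0123  0.0131] x [-0.0111  0.011 ] u 229 281 v 226 272
0.01 259 y [-0.0121  0.0131] x [-0.0158  0.0136] u 230 280 v 215 265
0.018 1403 y [-0.0103  0.0108] x [-0.0152  0.0145] u 231 279 v 207 264
0.026 225 y [-0.0128  0.0137] x [-0.0136  0.0149] u 232 279 v 205 252
0.034 108 y [-0.0152  0.0163] x [-0.001   0.0112] u 230 281 v 204 225
0.042 161 y [-0.0173  0.0183] x [-0.0102  0.011 ] u 228 283 v 200 234
0.05 165 y [-0.0192  0.0203] x [-0.0114  0.0109] u 226 285 v 196 231
0.058 287 y [-0.0209  0.022 ] x [-0.0111  0.0109] u 224 287 v 192 227
0.066 40 y [-0.0214  0.0223] x [-0.0032  0.011 ] u 224 287 v 191 212
```

View pics/w4.png

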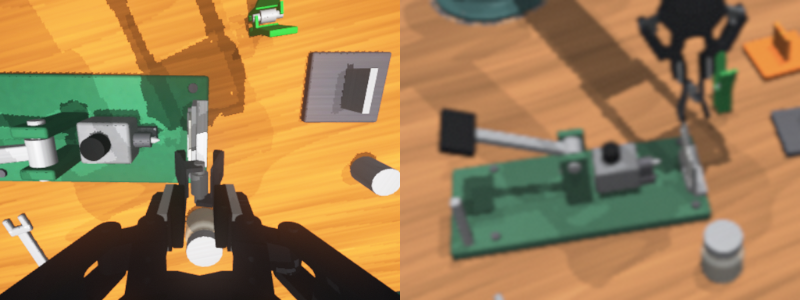

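The clamp is centred in the hand, with its tips 63 mm below the TCP, and its open jaws straddle the fence line (wrist (200,160)). I'll align by -7 mm in y and go down 76 mm.

Call:
{"name": "move_arm", "arguments": {"deltas": [[[0, 0, 0], [0, -0.04, -0.05], 1], [[0, 0, 0], [0, -0.07, -0.1], 1], [[0, 0, 0], [0, -0.07, -0.15], 1], [[0, 0, 0], [0, -0.07, -0.25], 1], [[0, 0, 0], [0, -0.07, -0.35], 1], [[0, 0, 0], [0, -0.07, -0.45], 1], [[0, 0, 0], [0, -0.07, -0.55], 1], [[0, 0, 0], [0, -0.07, -0.65], 1], [[0, 0, 0], [0, -0.07, -0.72], 1], [[0, 0, 0], [0, -0.07, -0.76], 1], [[0, 0, 0], [0, -0.07, -0.76], 1], [[0, 0, 0], [0, -0.07, -0.76], 1]]}}

```text
time: 9.82
tool_pos: [0.582, 0.1346, 0.1247]
tcp_rot: [0.358, 3.12, 0.0]
wrist_force: [-0.3, 0.2, -1.2]
width: 0.336
```

Run:
```python
from h import *
im,d,ci=snap("wrist"); s=status.read_state(); print(s["tool_pos"],s["tcp_rot"],s["wrist_force"],s["width"]*85)
im2,d2,c2=snap("scene")
save("w5.png",np.hstack([cv2.resize(im[100:340,120:440],(400,300),interpolation=cv2.INTER_CUBIC),cv2.resize(im2[160:260,180:313],(400,300))]))
P=cloud(d,ci); T=s["tool_pos"]; M=R_.from_rotvec(s["tcp_rot"]).as_matrix(); L=(P-T)@M
m=(d>0)&(abs(L[...,1])<.035)
for c in(-.04,-.03,-.025,-.02,.02):
    k=m&(abs(L[...,0]-c)<.0035)&(abs(P[...,2]-.082)<.003); print(c,k.sum(),L[k][:,1].min() if k.any() else 0,L[k][:,1].max() if k.any() else 0)
```

```text
[0.58205336 0.13459311 0.12480434] [3.57567533e-01 3.12024190e+00 3.96223323e-04] [ 0.37591148 -0.4432883  -0.91338066] 28.582842149162943
-0.04 71 -0.001088589190931531 0.0036525575000015227
-0.03 15 -0.004403634894710766 0.0036024578744690084
-0.025 8 -0.00439861857928873 -0.004339022087744097
-0.02 2 -0.004343505360362324 -0.004339022087744097
0.02 131 -0.004066739604912227 0.003993805124173544
```

View pics/w5.png

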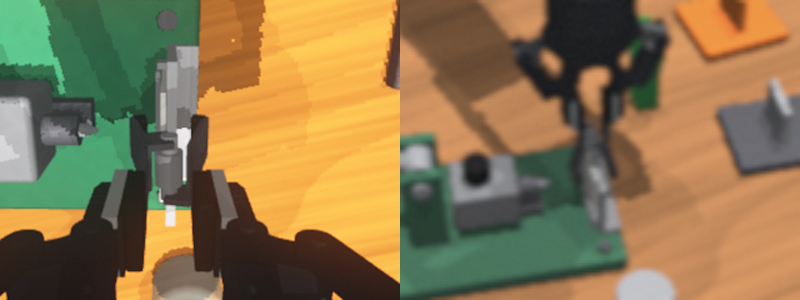

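Jaws straddle fence and blank (wrist half (170,150)), centred within 1 mm, with no contact force. I'll open gently and rise.

Call:
{"name": "move_arm", "arguments": {"deltas": [[[0, 0, 0], [0, -0.006, 0], 0.3], [[0, 0, 0], [0, -0.006, 0], 0.2], [[0, 0, 0], [0, -0.006, 0], 0.1], [[0, 0, 0], [0, -0.006, 0], 0], [[0, 0, 0], [0, -0.006, 0], -0.1], [[0, 0, 0], [0, -0.006, 0], -0.3], [[0, 0, 0], [0, -0.006, 0], -0.6], [[0, 0, 0], [0, -0.006, 0], -1], [[0, 0, 0], [0, -0.006, 0], -1], [[0, 0, 0], [0, -0.006, 0], -1]]}}

```text
time: 11.18
tool_pos: [0.5817, 0.1339, 0.1243]
tcp_rot: [0.358, 3.121, 0.0]
wrist_force: [-0.2, -0.2, -0.0]
width: 1.001
```

Call:
{"name": "move_arm", "arguments": {"deltas": [[[0, 0, 0], [0, 0, 0.1], -1], [[0, 0, 0], [0, 0, 0.3], -1], [[0, 0, 0], [0, 0, 0.6], -1], [[0, 0, 0], [0, 0, 0.9], -1], [[0, 0, 0], [0, 0, 1], -1], [[0, 0, 0], [0, 0, 1], -1], [[0, 0, 0], [0, 0, 1], -1]]}}

```text
time: 12.05
tool_pos: [0.5808, 0.1338, 0.223]
tcp_rot: [-0.357, -3.119, 0.001]
wrist_force: [-0.8, -0.4, -0.1]
width: 1.002
```

Run:
```python
from h import *
im,d,ci=snap("wrist"); s=status.read_state(); print(s["tool_pos"],s["tcp_rot"],s["wrist_force"],s["width"]*85)
im2,d2,c2=snap("scene")
save("w6.png",np.hstack([cv2.resize(im[100:340,120:440],(400,300),interpolation=cv2.INTER_CUBIC),cv2.resize(im2[160:260,180:313],(400,300))]))
P=cloud(d,ci); T=s["tool_pos"]; M=R_.from_rotvec(s["tcp_rot"]).as_matrix(); L=(P-T)@M
m=(d>0)&(abs(L[...,1])<.036)&(abs(L[...,0])<.02)
for z in np.arange(.084,.17,.008):
    k=m&(abs(P[...,2]-z)<.004)
    if k.sum()>3: print(z.round(3),k.sum(),"y",np.percentile(L[k][:,1],[2,50,98]).round(4),"x",np.percentile(L[k][:,0],[2,98]).round(4))
# paddle & post & lever
im,d,ci=snap("top"); P=cloud(d,ci); hsv=cv2.cvtColor(im,cv2.COLOR_RGB2HSV); v,u=np.mgrid[:384,:512]
m=(u>375)&(u<410)&(v>190)&(v<235)&(P[...,2]>.14)&(hsv[...,2]<70); X=P[m]; c=X.mean(0); print("paddle",cv2.minAreaRect(X[:,:2].astype(np.float32)),c,np.linalg.svd(X-c,full_matrices=False)[2][2])
m=(u>380)&(u<400)&(v>180)&(v<200)&(abs(P[...,2]-.107)<.012); X=P[m]; print("post",m.sum(),X.mean(0),X[:,2].max())
```

```text
[0.58062825 0.13373183 0.22264046] [-3.57385788e-01 -3.11852536e+00  1.30358914e-03] [ 0.95162153 -0.95203103  0.46486611] 85.05731135783348
0.084 117 y [-0.0103  0.0013  0.0124] x [0.0086 0.0196]
0.092 12 y [-0.0103  0.0116  0.013 ] x [0.0092 0.0097]
0.1 23 y [-0.0087  0.0074  0.0131] x [-0.0146  0.0129]
0.108 313 y [-0.009   0.0021  0.012 ] x [-0.0162  0.0135]
0.116 572 y [-0.0105  0.0012  0.0128] x [-0.0166  0.0128]
0.124 169 y [-0.0141 -0.011   0.0159] x [-0.0132  0.0099]
0.132 163 y [-0.0157  0.0146  0.0164] x [-0.0132  0.0098]
0.14 216 y [-0.0191 -0.0141  0.0213] x [-0.0137  0.0109]
0.148 253 y [-0.021   0.0176  0.023 ] x [-0.0137  0.0109]
0.156 428 y [-0.0247 -0.0176  0.0265] x [-0.0145  0.0109]
0.164 398 y [-0.0243  0.021   0.0259] x [-0.014   0.0102]
paddle ((0.5104364156723022, -0.009839683771133423), (0.07146003097295761, 0.3220939636230469), 1.7623409032821655) [ 0.51333609 -0.14489998  0.17099159] [-0.24252647 -0.93051136  0.27446223]
post 31 [ 0.56927052 -0.17507455  0.10391639] 0.10959328780113721
```

View pics/w6.png

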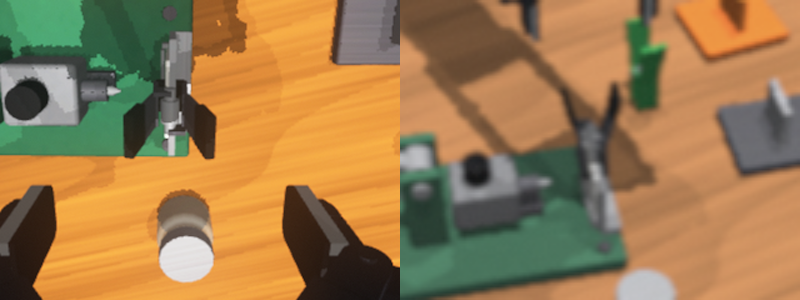

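The clamp stands upright and symmetric on the fence with its handles at wrist-crop (150,130) and (200,130), gripping fence and blank. I'll shut the fingers and go over the lever paddle.

Call:
{"name": "move_arm", "arguments": {"deltas": [[[0, 0, 0], [-0.06, -0.25, 0], 0], [[0, 0, 0], [-0.11, -0.5, 0], 1], [[0, 0, 0], [-0.16, -0.75, 0], 1], [[0, 0, 0], [-0.22, -0.95, 0], 1]]}}

```text
time: 12.7
tool_pos: [0.559, 0.0379, 0.2234]
tcp_rot: [-0.358, -3.12, 0.0]
wrist_force: [0.8, -0.1, 0.6]
width: 0.146
```

Call:
{"name": "move_arm", "arguments": {"deltas": [[[0, 0, 0], [-0.06, -0.25, 0], 1], [[0, 0, 0], [-0.11, -0.5, 0], 1], [[0, 0, 0], [-0.16, -0.75, 0], 1], [[0, 0, 0], [-0.22, -0.95, 0], 1]]}}

```text
time: 13.2
tool_pos: [0.5371, -0.0571, 0.2238]
tcp_rot: [-0.358, -3.12, -0.0]
wrist_force: [0.3, -0.1, 0.4]
width: 0.001
```

Call:
{"name": "move_arm", "arguments": {"deltas": [[[0, 0, 0], [-0.06, -0.25, 0], 1], [[0, 0, 0], [-0.11, -0.5, 0], 1], [[0, 0, 0], [-0.16, -0.75, 0], 1], [[0, 0, 0], [-0.22, -0.95, 0], 1], [[0, 0, 0], [-0.22, -0.95, 0], 1], [[0, 0, 0], [-0.22, -0.95, 0], 1], [[0, 0, 0], [-0.22, -0.95, 0], 1]]}}

```text
time: 14.08
tool_pos: [0.5157, -0.1504, 0.2241]
tcp_rot: [-0.357, -3.121, -0.001]
wrist_force: [-0.5, -0.2, 0.4]
width: -0.003
```

Run:
```python
from h import *
s=status.read_state(); im,d,ci=snap("wrist"); print(s["tool_pos"],s["tcp_rot"],s["wrist_force"],s["width"]*85)
P=cloud(d,ci); v,u=np.mgrid[:384,:512]
o=np.array([.546,-.0165]); ey=np.array([.230,.973]); ex=np.array([.973,-.230])
a=(P[...,:2]-o)@ex*1e3; b=(P[...,:2]-o)@ey*1e3
m=(d>0)&(abs(a)<45)&(b<-100)&(b>-170)&(P[...,2]>.14)&(P[...,2]<.2)
print("paddle",m.sum(),np.percentile(a[m],[2,50,98]),np.percentile(b[m],[2,50,98]),np.percentile(P[...,2][m],[2,98]))
m=(d>0)&(abs(a-62)<14)&(abs(b+150)<14)&(P[...,2]>.09)&(P[...,2]<.12)
if m.any(): print("post",m.sum(),np.percentile(a[m],[2,98]),np.percentile(b[m],[2,98]),np.percentile(P[...,2][m],[50,98]))
save("w7.png",im)
```

```text
[ 0.51572003 -0.15037673  0.22414891] [-3.56539722e-01 -3.12108088e+00 -5.50314457e-04] [-0.4874299  -0.16161473  0.40160692] -0.2609518207674614
paddle 5943 [-35.68817591  -8.10167319  24.33975866] [-156.7144128  -134.48242921 -103.75458677] [0.15422428 0.17897271]
```

View pics/w7.png

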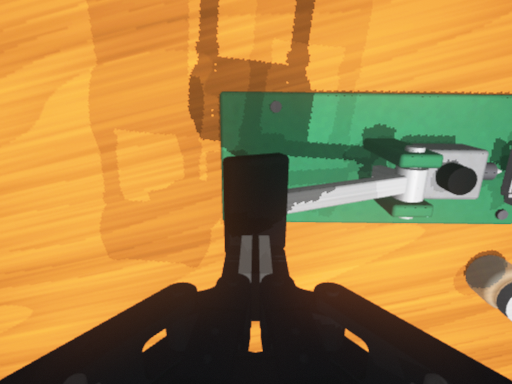

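The shut fingers are above the black paddle (255,200), and the lever arm runs right to the pivot (410,185). I'll press down in slow stages.

Call:
{"name": "move_arm", "arguments": {"deltas": [[[0, 0, 0], [0, 0, -0.15], 1], [[0, 0, 0], [0, 0, -0.3], 1], [[0, 0, 0], [0, 0, -0.4], 1], [[0, 0, 0], [0, 0, -0.45], 1], [[0, 0, 0], [0, 0, -0.45], 1]]}}

```text
time: 14.75
tool_pos: [0.5153, -0.151, 0.1786]
tcp_rot: [-0.358, -3.12, -0.0]
wrist_force: [0.4, 0.8, -0.3]
width: 0.003
```

Call:
{"name": "move_arm", "arguments": {"deltas": [[[0, 0, 0], [0, -0.01, -0.06], 1], [[0, 0, 0], [0, -0.02, -0.12], 1], [[0, 0, 0], [-0.01, -0.03, -0.18], 1], [[0, 0, 0], [-0.01, -0.04, -0.24], 1], [[0, 0, 0], [-0.01, -0.05, -0.3], 1], [[0, 0, 0], [-0.02, -0.06, -0.36], 1], [[0, 0, 0], [-0.02, -0.07, -0.42], 1], [[0, 0, 0], [-0.02, -0.08, -0.48], 1], [[0, 0, 0], [-0.03, -0.09, -0.54], 1], [[0, 0, 0], [-0.03, -0.1, -0.6], 1], [[0, 0, 0], [-0.03, -0.1, -0.65], 1], [[0, 0, 0], [-0.03, -0.1, -0.65], 1], [[0, 0, 0], [-0.03, -0.1, -0.65], 1]]}}

```text
time: 16.38
tool_pos: [0.5131, -0.1622, 0.1147]
tcp_rot: [0.357, 3.12, -0.003]
wrist_force: [-0.3, -3.7, 6.3]
width: -0.001
```

```bash
cat > lev.py <<'E'
from h import *
import sys
s=status.read_state(); print(s["tool_pos"],s["tcp_rot"],s["wrist_force"])
o=np.array([.546,-.0165]); ey=np.array([.230,.973]); ex=np.array([.973,-.230])
for n in("wrist","scene","top"):
    im,d,ci=snap(n); P=cloud(d,ci); a=(P[...,:2]-o)@ex*1e3; b=(P[...,:2]-o)@ey*1e3; z=P[...,2]*1e3
    dark=im.max(-1)<60
    m=(d>0)&(a>-36)&(a<36)&(b<-125)&(b>-175)&(z>85)&(z<135)&dark
    if n!="wrist": m&=(abs(a)>14)
    if m.sum()>20:
        c=np.linalg.lstsq(np.c_[np.ones(m.sum()),b[m]+150],z[m],rcond=None)[0]
        print(n,"paddle",m.sum(),"z",np.percentile(z[m],[5,50,95]).round(1),"z@150, slope",c.round(3),"b",np.percentile(b[m],[2,98]).round(1))
    m=(d>0)&(abs(a-62)<10)&(abs(b+150)<10)&(z>95)&(z<125)
    if m.sum()>4: print(n,"post",m.sum(),np.percentile(z[m],[50,90]).round(1))
    if n=="scene" and len(sys.argv)>1: save(sys.argv[1],cv2.resize(im[180:280,100:233],(800,600),interpolation=cv2.INTER_CUBIC))
E
python3 lev.py w8.png
```

```text
[ 0.51311748 -0.16217515  0.1147299 ] [ 3.57294155e-01  3.11993348e+00 -2.72481156e-03] [-0.25935277 -3.71131268  6.28704148]
wrist paddle 6503 z [112.  114.7 126.6] z@150, slope [ 1.15375e+02 -4.30000e-02] b [-169.6 -129.8]
wrist post 215 [106.9 107.7]
scene paddle 163 z [105.3 112.8 115.6] z@150, slope [ 1.11955e+02 -5.00000e-02] b [-170.1 -128.9]
scene post 36 [105.7 107.2]
top paddle 177 z [109.4 113.3 116.7] z@150, slope [ 1.13519e+02 -1.02000e-01] b [-168.1 -127.6]
top post 29 [104.5 108.4]
```

View pics/w8.png

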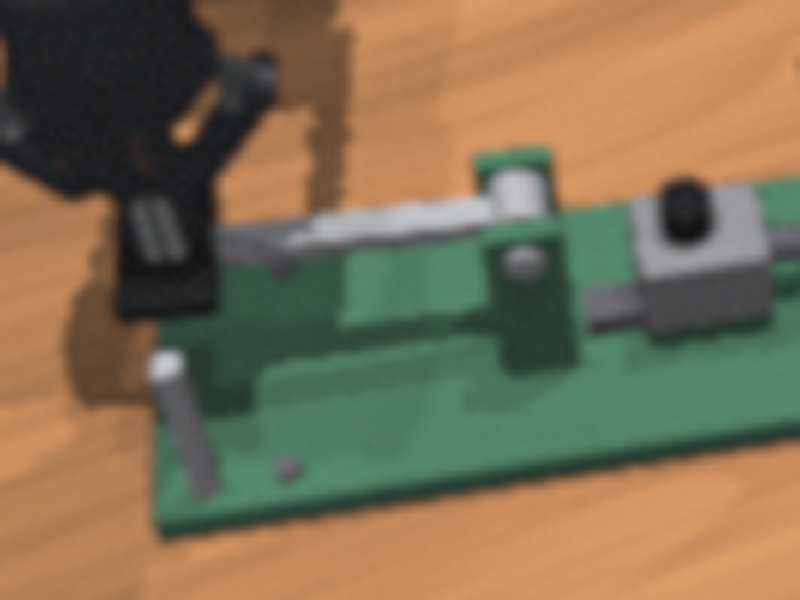

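The paddle (170,270) is still about 7 mm above the post top (165,365). The lever is nearly level and the contact force is about 6 N. I'll lower 7.5 mm slowly and re-measure.

Call:
{"name": "move_arm", "arguments": {"deltas": [[[0, 0, 0], [0, 0, -0.02], 1], [[0, 0, 0], [0, 0, -0.04], 1], [[0, 0, 0], [0, 0, -0.06], 1], [[0, 0, 0], [0, 0, -0.075], 1], [[0, 0, 0], [0, 0, -0.075], 1], [[0, 0, 0], [0, 0, -0.075], 1], [[0, 0, 0], [0, 0, -0.075], 1], [[0, 0, 0], [0, 0, -0.075], 1]]}}

```text
time: 17.52
tool_pos: [0.5131, -0.1625, 0.1074]
tcp_rot: [0.357, 3.12, -0.004]
wrist_force: [-1.0, -4.1, 6.8]
width: -0.0
```

```bash
python3 lev.py w9.png
python3 - <<'E'
from h import *
from collections import deque
print([status.read_state()["tool_pos"].round(4).tolist() for _ in range(3)])
im,d,ci=snap("scene"); a=cv2.imread("pics/w9.png"); b=cv2.resize(im[175:255,190:270],(400,400),interpolation=cv2.INTER_CUBIC)[...,::-1]
cv2.imwrite("pics/w9b.png",np.hstack([cv2.resize(a,(400,300)),b[50:350]]))
E
```

```text
[ 0.513056   -0.16250747  0.10739651] [ 0.35703001  3.11989898 -0.00368662] [-0.98273063 -4.13576773  6.77027321]
wrist paddle 6810 z [105.2 107.5 127.3] z@150, slope [1.09297e+02 8.00000e-03] b [-169.9 -130.3]
wrist post 326 [106.5 107.5]
scene paddle 160 z [ 95.8 105.9 108.7] z@150, slope [1.04648e+02 2.80000e-02] b [-170.  -129.9]
scene post 36 [104.5 107.3]
top paddle 182 z [102.  106.1 109.2] z@150, slope [ 1.05896e+02 -3.80000e-02] b [-169.4 -127.5]
top post 30 [105.2 107.8]
[[0.513, -0.1625, 0.1074], [0.513, -0.1625, 0.1074], [0.513, -0.1625, 0.1074]]
```

View pics/w9b.png

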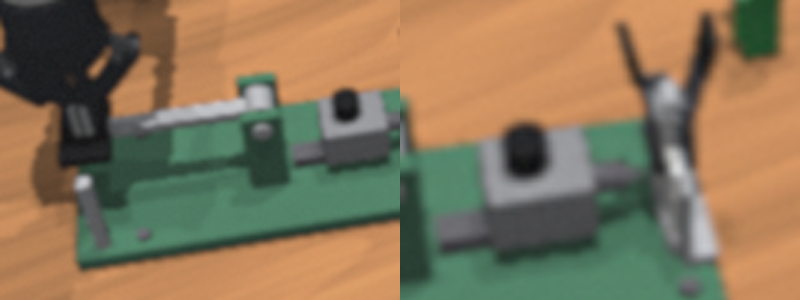

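The paddle is flush to about 0.5–1 mm and the clamp still stands on the fence (right half (665,130)). I'll trim down 0.5 mm and hold to check that it is steady.

Call:
{"name": "move_arm", "arguments": {"deltas": [[[0, 0, 0], [0, 0, -0.005], 1], [[0, 0, 0], [0, 0, -0.005], 1], [[0, 0, 0], [0, 0, -0.005], 1], [[0, 0, 0], [0, 0, -0.005], 1], [[0, 0, 0], [0, 0, -0.005], 1], [[0, 0, 0], [0, 0, -0.005], 1], [[0, 0, 0], [0, 0, -0.005], 1], [[0, 0, 0], [0, 0, -0.005], 1]]}}

```text
time: 18.73
tool_pos: [0.5131, -0.1625, 0.1069]
tcp_rot: [0.357, 3.12, -0.004]
wrist_force: [-0.8, -4.4, 7.4]
width: -0.002
```

```bash
python3 lev.py && python3 -c "
from workcell import order; print(order.finish_job())"
```

```text
[ 0.51305946 -0.16252035  0.1069283 ] [ 0.35704342  3.11989382 -0.00370375] [-0.78995531 -4.42883166  7.44598493]
wrist paddle 6825 z [104.8 107.  127.3] z@150, slope [1.08881e+02 1.40000e-02] b [-170.  -130.3]
wrist post 322 [106.6 107.6]
scene paddle 159 z [ 96.3 105.2 107.7] z@150, slope [1.04115e+02 3.00000e-03] b [-169.9 -130.1]
scene post 36 [105.3 107.7]
top paddle 182 z [101.4 105.6 108.4] z@150, slope [ 1.05461e+02 -5.00000e-02] b [-169.3 -127.8]
top post 32 [105.8 108.1]
the job is handed in; nothing more can be done
None
```

I clipped the clamp over the fence and blank and let go of it. I then pressed the lever down to level with the shut fingers, and the arm is still holding it there. The job was handed in at about 19 s; no verdict was reported.

- **Clamp:** The wrist view right after release showed it upright on the fence, handles symmetric and about 52 mm apart at the ends, which matches pads 8 mm apart across fence plus blank. It was set with the jaw tips about 20 mm below the top edge. A later scene picture, with the lever down, showed it still standing. I did not see the pads against the blank directly.
- **Lever:** In the last check the fingertips were at 106.9 mm. The paddle's median height was 107.0 mm and the post's 106.6 mm in the wrist view. The scene and top views put the paddle within 0.2 mm of the post. The push was 7.4 N against the expected 7.6 N, and the lever stayed far from its stop.
- **Disagreement:** Straight-line fits to the paddle surface disagreed between cameras by a few millimetres, from 104.1 mm (scene) to 108.9 mm (wrist). The wrist paddle mask also took in points up to 127 mm, probably the dark fingers, so I relied on the medians, the fingertip height and the force.
- **Left alone:** I did not touch the spanner, jar, stub or the orange and green look-alikes.

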